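# Try the new lifter spring

### The arm

A 7-joint arm with a two-finger parallel gripper is mounted at the origin on the work surface. World frame = base frame: x ahead of the robot, y to its left, z up, the work surface at z = 0. Lengths are in m, angles in rad, forces in N, time in s.
With the tool pointing down it reaches from about 0.425 to 0.875 m from the base axis. Payload 4.7 kg.
Tool frame: the origin (TCP) lies at the very end of the fingers, on their centre line; the grasp point (between the pads) lies 19 mm behind it; x points along the fingers, y is the direction in which the jaws open and shut, and the axes are right-handed (so a half turn about x gives the same grasp; the last joint's range is limited). The gripper opens to 87 mm and grips with 3 to 60 N. Pads are 19 mm wide; open, the fingers measure 117 mm over their backs; the gripper's body (75 mm by 190 mm) begins 51 mm behind the grasp point.
Start: joints at [1.345, 0.321, -0.07, 1.45, 0.023, 1.371, -0.057], TCP at [0.154, -0.631, 0.223] pointing down, gripper open.
Joint ranges: [-2.86, 2.86], [-0.3, 2.09], [-1.38, 1.24], [0.06, 2.45], [-1.56, 4.7], [0.09, 2.05], [-2.69, 2.69]. Speed limits (rad/s): [2.57, 2.57, 3.14, 3.14, 3.14, 3.14, 3.14].

### API

Orientations are given as a rotation vector (axis times angle).
In Python, from bench import ctrl gives the robot as it stands.
- The arm moves only by the tool step_arm, never from a script. Its argument "increments" is one flat list of numbers, 6 for each row, row after row: the shift along the tool's x, y, z in cm, then the turn, a rotation vector about the tool's x, y, z in rad. In form: [tx, ty, tz, ax, ay, az, tx, ty, tz, ax, ay, az, ...]. A call has 1 to 12 rows; each row shifts and turns the commanded pose from where the row before left it, along the tool's axes as they then stand; what a row does not reach is not made up. A row lasts 1/8 s, in which the tool goes at most 62.5 mm and 10.7 degrees, less where a joint would pass 70% of its speed; a pose out of reach is approached as far as the arm can. A call with a gripper value outside its range is refused whole. "fingers" is the opening in per cent of the stroke, from 0 (shut) to 100 (fully open), set as the call begins (left out, the last holds). The fingers move at their own pace and stop on an object; "force" is the grip in N (left out, the last holds). Time passes only in rows, so rows that do not move let the fingers close. It gives the time, the measured TCP pose, the force and the opening at its end, in the units of the state.
- ctrl.get_state(): the state, without advancing time (a new reading comes with each control period).
- ctrl.get_image(name): name is "scene" or "top" or "wrist"; returns the picture (384x512x3 uint8, red, green, blue); there is no depth.
- ctrl.camera_params(name): a dict with "vertical_fov" (degrees; the focal length in pixels is half the picture's height over the tangent of half this angle, whatever the lens; pixels are square), "cx", "cy" (the principal point, pixels), "R" (3x3) and "t" (3): a world point X has camera coordinates R X + t. Camera axes: x right, y down, z forward; pixel columns grow to the right and rows downward; lengths in m; the calibration is good to about 2 mm. A picture is of the moment at which its call begins: read the wrist's pose just before it. camera_params takes no time and is no camera call; for the wrist camera it gives the pose at the moment of the call.
- ctrl.close_job(): hands the job in, once; it reports no verdict.
Trained networks look in the newest picture that a camera, given by its name, has taken for a name from the list of things; names that differ only in an ending like _2 or _b are one class to them, and where a whole thing is asked for, a point or a joint stands for the part that bears it (a point fixed in the world has none). Each returns a list of dicts, best first, with "score" (0 to 1); they miss things now and then, are a little off and sometimes report something else, mostly with a low value. They report only what shows in the picture. A call takes as long as a camera call.
- ctrl.search_frame(camera, name): "xyz" ([x, y, z] in m, in the coordinates of the camera as it stood for that picture, good to about 4 mm: the middle of the surface that is visible of it).
- ctrl.silhouettes(camera, name): "pixels" (384x512 bool, what is visible of it).
- ctrl.spot_point(camera, name): "xyz" ([x, y, z] in m, in the coordinates of the camera as it stood for that picture, good to about 4 mm: a listed point, or the origin of a listed thing).
The state is a dict: "time": time; "joint_positions": joint angles; "qd": joint speeds; "joint_torque": joint torques, N m; "position": TCP position; "tool_rot": TCP orientation; "ft_force": force on the tool from outside, world axes, zero at the start; "torque": the same for the moment, N m; "grip_width": opening from 0.0 (shut) to 1.0 (fully open).
Only numpy, scipy, OpenCV 4.12 (cv2) and the standard library are available. Lean on these libraries where they do the work, as an engineer would, in place of code of your own. Each camera call takes 0.05 s, during which the arm holds its last target.

### The job

The lifter with the yellow paint spot on the machine's turret has just been given a new spring: try it. With the fingertips press its plate slowly and gently straight down until it meets its stop, keep it down for a moment, let it come back up slowly under the fingertips, then draw the hand up clear of the machine, a good hand's breadth above it. Leave the other lifters, plain or red, and every loose part and tool untouched where they are; nothing is to be gripped or lifted.

Things in the scene. Friction and masses are not known exactly. Their poses are not given: they have to be found in the camera images.
- plate_yellow: the round steel plate on top of the lifter to be tried: 52 mm diameter, 9 mm thick, with a bright yellow paint spot 36 mm across in the middle of its top. The only yellow plate. Origin at the centre of its flat top face, z up; the top is 166 mm above the bench while the lifter is up, and sinks with the lifter
- lifter_yellow (a joint): how far the yellow lifter is pressed down: 0 = up (at rest), 0.015 m = fully down on its hard stop, the plate then resting on the bronze bush below it. An inner spring pushes it up: 2 N to start it moving, rising evenly to 7 N at the stop; it rises by itself when let go
- plate_plain1: the same 52 mm plate on another lifter, unpainted (bare steel); leave alone. Origin at the centre of its top face
- lifter_plain1 (a joint): how far that unpainted lifter is pressed down: 0 = up, 0.015 m = fully down, same spring
- plate_red1: the same 52 mm plate on another lifter, red-painted (a red spot on its top); leave alone. Origin at the centre of its top face
- lifter_red1 (a joint): how far that red-painted lifter is pressed down: 0 = up, 0.015 m = fully down, same spring
- plate_plain2: the same 52 mm plate on another lifter, unpainted (bare steel); leave alone. Origin at the centre of its top face
- lifter_plain2 (a joint): how far that unpainted lifter is pressed down: 0 = up, 0.015 m = fully down, same spring
- plate_red2: the same 52 mm plate on another lifter, red-painted (a red spot on its top); leave alone. Origin at the centre of its top face
- lifter_red2 (a joint): how far that red-painted lifter is pressed down: 0 = up, 0.015 m = fully down, same spring
- plate_plain3: the same 52 mm plate on another lifter, unpainted (bare steel); leave alone. Origin at the centre of its top face
- lifter_plain3 (a joint): how far that unpainted lifter is pressed down: 0 = up, 0.015 m = fully down, same spring
- turret: round grey turret, 275 mm diameter, fixed to the bed. Its six lifters stand in bronze bushes, evenly spaced (60 degrees apart) on a circle of 95 mm radius, 95 mm centre to centre, with 43 mm free between neighbouring plates; nothing on the turret, its centre nut included, stands higher than the plates' tops (166 mm above the bench). Origin at the centre of the underside, 78 mm above the bench; z up, its x axis points from the centre to the yellow lifter. It does not turn
- bed: grey cast machine bed on the bench, 330 x 450 mm, its deck 45 mm above the bench, the turret in its middle; fixed. Origin at the centre of the underside, on the bench
- spare_bush: loose bronze bush, 44 mm diameter, 42 mm high, standing on the left (+y) part of the bed; leave alone. Origin at the centre of its underside
- old_spring: loose old coil spring, 29 mm diameter, 55 mm high, standing on the right (-y) part of the bed; leave alone. Origin at the centre of its underside
- bronze_gear: loose bronze gear, 100 mm diameter, 26 mm high, lying on the bench; leave alone. Origin at the centre of its underside
- paint_marker: white paint pen with a yellow cap, 135 mm long, 15 mm thick, lying on the bench; leave alone. Origin under its middle, x along it
- oil_can: red oil can, 68 mm diameter, with a thin spout to 160 mm high; leave alone. Origin at the centre of its underside
- dial_stand: dial gauge on a block-shaped magnetic stand 60 x 50 mm, 180 mm high; leave alone. Origin at the centre of its underside
- wrench: steel wrench, 170 mm long, lying on the bench; leave alone. Origin on the bench under its middle, x along it

How it is judged:
On the way, in this order (a step that is already met when the one before it is completed fails the run):
1. the yellow lifter is pressed down to its stop by the fingertips (value of joint lifter_yellow above 0.0125 m and contact force between the fingers and plate_yellow above 1 N), for 0.2 s.
2. the yellow lifter has come back up (value of joint lifter_yellow below 0.0015 m), for 0.1 s.
At the end, for the whole second after the job is handed in: All six lifters are up (within 1.5 mm), the grasp point is more than 80 mm from the top of the yellow plate, and every loose part is at rest within 8 mm of where it began (distance between the grasp point and plate_yellow above 0.08 m and value of joint each of lifter_yellow, lifter_plain1, lifter_red1, lifter_plain2, lifter_red2, lifter_plain3 below 0.0015 m and distance of each of spare_bush, old_spring, bronze_gear, paint_marker, oil_can, dial_stand, wrench from where it was at the start of the episode below 0.008 m and linear speed of each of spare_bush, old_spring, bronze_gear, paint_marker, oil_can, dial_stand, wrench below 0.02 m/s); the robot touches nothing.
It fails at once if the yellow lifter is pressed harder than 50 N (contact force between anything else and plate_yellow above 50 N).
It fails at once if the yellow lifter is let snap up (faster than 0.3 m/s) (velocity of joint lifter_yellow below -0.3 m/s).
It fails at once if another lifter is pressed or touched (more than 2 mm, or 1 N) (value of joint any of lifter_plain1, lifter_red1, lifter_plain2, lifter_red2, lifter_plain3 above 0.002 m or contact force between anything else and plate_plain1 above 1 N or contact force between anything else and plate_red1 above 1 N or contact force between anything else and plate_plain2 above 1 N or contact force between anything else and plate_red2 above 1 N or contact force between anything else and plate_plain3 above 1 N).
It fails at once if a loose part or tool is touched, gripped, lifted or moved (more than 1 N from the robot, or 8 mm) (distance of any of spare_bush, old_spring, bronze_gear, paint_marker, oil_can, dial_stand, wrench from where it was at the start of the episode above 0.008 m or contact force between any of the fingers, the arm and spare_bush above 1 N or contact force between any of the fingers, the arm and old_spring above 1 N or contact force between any of the fingers, the arm and bronze_gear above 1 N or contact force between any of the fingers, the arm and paint_marker above 1 N or contact force between any of the fingers, the arm and oil_can above 1 N or contact force between any of the fingers, the arm and dial_stand above 1 N or contact force between any of the fingers, the arm and wrench above 1 N).
It fails at once if the yellow plate is gripped or pulled instead of pressed (over 25 N on it while it is up) (value of joint lifter_yellow below 0.001 m and contact force between anything else and plate_yellow above 25 N).
It also fails if it takes over 32 s, if anything falls off the work surface, if the arm or the gripper's body presses on something with over 40 N, if the wrist force passes 120 N, or if a joint passes its speed limit or range.

## Working session

There is one attempt and no reset: what is moved stays moved. The work goes in short steps, Python scripts to look and compute and a tool call to move; the robot and the scene stay as the last step left them, time stands still between calls to the robot, and variables do not carry over. Pictures are saved under pics/ and viewed, and the job is handed in when it is done.

Besides the shell and the picture viewer there is one more tool, called after "Emit:" by a JSON object that holds its "fn" and its "kwargs". step_arm: Moves the arm, as the interface text tells. Its arguments: {"type":"object","properties":{"increments":{"type":"array","items":{"type":"number"}},"fingers":{"type":"number"},"force":{"type":"number"}},"required":["increments"]}

```bash
mkdir -p pics; cat > h.py <<'E'
from bench import ctrl
import numpy as np, cv2
from scipy.spatial.transform import Rotation as Ro
def cam(n):
    p=ctrl.camera_params(n); return np.array(p["R"]),np.array(p["t"]),p
def toW(n,x):
    R,t,_=cam(n); return R.T@(np.array(x)-t)
def snap(n,f):
    im=np.array(ctrl.get_image(n)); cv2.imwrite("pics/"+f,im[:,:,::-1]); return im
def ray(n,u,v,z):
    R,t,p=cam(n); f=192/np.tan(np.radians(p["vertical_fov"])/2)
    d=R.T@np.array([(u-p["cx"])/f,(v-p["cy"])/f,1]); c=-R.T@t
    return c+d*(z-c[2])/d[2]
E
python3 - <<'E'
from h import *
s=ctrl.get_state(); print(s)
R=Ro.from_rotvec(s["tool_rot"]).as_matrix(); print(R.round(3))
for n in["scene","top"]:
    im=snap(n,n+"0.png")
    for k in ctrl.spot_point(n,"plate_yellow")[:2]: print(n,k["score"],toW(n,k["xyz"]).round(4))
    for k in ctrl.silhouettes(n,"plate_yellow")[:1]:
        v,u=np.nonzero(k["pixels"]); print("sil",u.mean(),v.mean(),len(u))
    h=cv2.cvtColor(im,cv2.COLOR_RGB2HSV); m=cv2.inRange(h,(22,130,120),(36,255,255))
    nn,l,st,c=cv2.connectedComponentsWithStats(m)
    for i in range(1,nn):
        if st[i,4]>15: print(n,c[i].round(1),st[i],ray(n,*c[i],.166).round(4))
    print(np.array(-cam(n)[0].T@cam(n)[1]).round(3))
E
```

```text
{'time': 0.0, 'joint_positions': array([ 1.34509594,  0.32179568, -0.0701015 ,  1.45170467,  0.02260943,
        1.37082718, -0.05689996]), 'qd': array([-4.90190049e-04,  2.14507514e-04,  4.61534027e-05,  4.23281745e-04,
        2.10273524e-04,  6.28900513e-04,  2.28876279e-04]), 'joint_torque': array([-3.70197777e-04, -4.91286314e+01, -4.03940734e-01, -3.12528026e+01,
       -6.39710063e-02,  4.37123794e-02,  1.90477235e-04]), 'position': array([ 0.15420024, -0.63084832,  0.22146452]), 'tool_rot': array([ 2.09455347,  0.25446641, -2.09526661]), 'ft_force': array([ 0.13100951, -0.6419816 , -0.08228629]), 'torque': array([ 0.02218066,  0.04139819, -0.0097377 ]), 'grip_width': 1.000245653596421}
[[-0.001  0.238 -0.971]
 [ 0.002 -0.971 -0.238]
 [-1.    -0.002  0.   ]]
scene 0.5 [ 0.4757 -0.156   0.1682]
sil 182.26382978723404 163.27234042553192 235
scene [181.9 161.1] [175 157  14   9  97] [ 0.4759 -0.1555  0.166 ]
scene [329.5 181.4] [323 179  14   5  56] [0.5736 0.2171 0.166 ]
scene [321.8 224.5] [319 223   7   5  21] [0.709 0.177 0.166]
[1.261 0.022 0.843]
top 0.81 [ 0.4741 -0.1553  0.1614]
sil 331.7743902439024 213.0518292682927 328
top [471.9  77.1] [452  73  41   9 291] [ 0.7977 -0.5771  0.166 ]
top [194.7 136.3] [192 124   7  27  58] [0.7084 0.1674 0.166 ]
top [191.3 159.6] [189 155   6   9  36] [0.6471 0.1802 0.166 ]
top [332.6 212.9] [326 206  15  15 168] [ 0.4741 -0.1561  0.166 ]
top [176.2 260.3] [169 258  16   6  86] [0.3991 0.2339 0.166 ]
[0.322 0.047 1.164]
```

View pics/scene0.png

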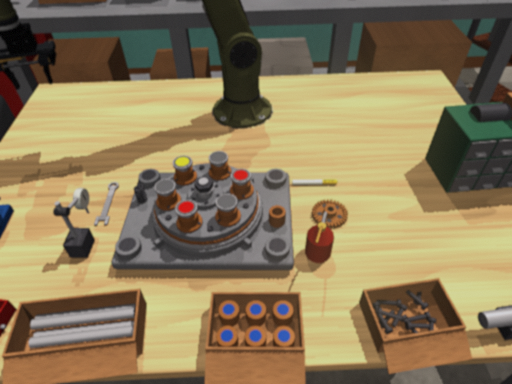

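View pics/top0.png

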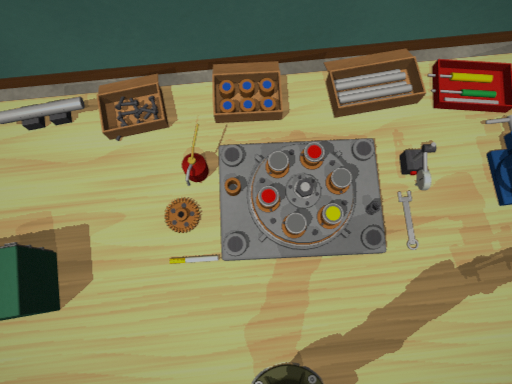

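The pictures show the yellow plate at about (182,161) in scene and (332,213) in top. Both views and the networks agree on about (0.475, -0.156). I'll shut the fingers, rise and travel over.

Emit:
{"fn": "step_arm", "kwargs": {"increments": [-3,0,0,0,0,0,-5,0,0,0,0,0,-2,-1,-1,0,0,0,0,-3,-3.3,0,0,0,0,-3.5,-4,0,0,0,0,-3.5,-4,0,0,0,0,-3.5,-4,0,0,0,0,-3.5,-4,0,0,0,0,-3.5,-4,0,0,0,0,-3.5,-4,0,0,0], "fingers": 0, "force": 10}}

```text
time: 1.55
position: [0.3706, -0.3189, 0.322]
tool_rot: [2.093, 0.253, -2.094]
ft_force: [0.8, 0.0, 0.3]
grip_width: 0.02
```

Emit:
{"fn": "step_arm", "kwargs": {"increments": [0,-3.5,-4,0,0,0,0,-3.5,-4,0,0,0,0,-3.5,-3.5,0,0,0,0,-2,-2,0,0,0,0,0,0,0,0,0,0,0,0,0,0,0]}}

```text
time: 2.3
position: [0.4705, -0.1685, 0.322]
tool_rot: [2.093, 0.251, -2.096]
ft_force: [-0.9, -0.6, -1.0]
grip_width: 0.007
```

```bash
python3 - <<'E'
from h import *
s=ctrl.get_state(); print(s["position"],s["joint_positions"].round(2),s["ft_force"])
im=snap("wrist","w1.png")
k=ctrl.spot_point("wrist","plate_yellow")[:2]
for q in k: print(q["score"],toW("wrist",q["xyz"]).round(4))
h=cv2.cvtColor(im,cv2.COLOR_RGB2HSV); m=cv2.inRange(h,(22,130,100),(36,255,255))
nn,l,st,c=cv2.connectedComponentsWithStats(m)
for i in range(1,nn):
    if st[i,4]>60: print(c[i].round(1),st[i],ray("wrist",*c[i],.166).round(4))
E
```

```text
[ 0.47054927 -0.16852805  0.32204795] [ 0.84 -0.01 -0.54  1.63 -0.01  1.52 -1.03] [-0.88063297 -0.5955134  -1.01753786]
[245.4 172.3] [229 156  34  34 894] [ 0.4753 -0.1571  0.166 ]
```

View pics/w1.png

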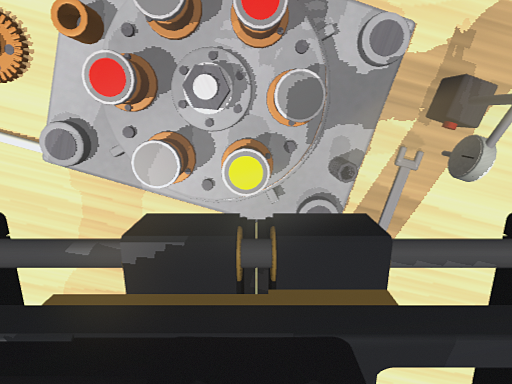

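The wrist view shows the yellow plate at (245,172), about 12 mm off the tool axis. At z=0.166 all three cameras agree within 2 mm. I'll correct sideways and descend to about 12 mm above it.

Emit:
{"fn": "step_arm", "kwargs": {"increments": [0,-1,-0.7,0,0,0,2,0,0,0,0,0,4,0,0,0,0,0,4,0,0,0,0,0,2.5,0,0,0,0,0,1.2,0,0,0,0,0,0,0,0,0,0,0,0,0,0,0,0,0]}}

```text
time: 3.4
position: [0.4766, -0.1567, 0.1868]
tool_rot: [2.096, 0.251, -2.092]
ft_force: [-0.5, -0.3, 0.1]
grip_width: 0.008
```

```bash
python3 - <<'E'
from h import *
s=ctrl.get_state(); print(s["position"],s["ft_force"])
snap("wrist","w2.png")
im=snap("scene","s2.png"); cv2.imwrite("pics/s2c.png",cv2.resize(im[90:260,80:320,::-1],None,fx=3,fy=3))
E
```

```text
[ 0.47663082 -0.15668888  0.18678841] [-0.52562647 -0.29332676  0.1384377 ]
```

View pics/w2.png

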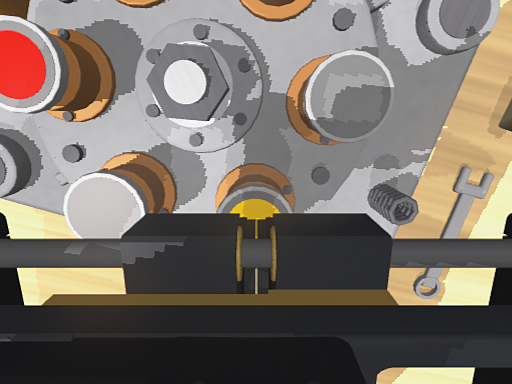

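View pics/s2c.png

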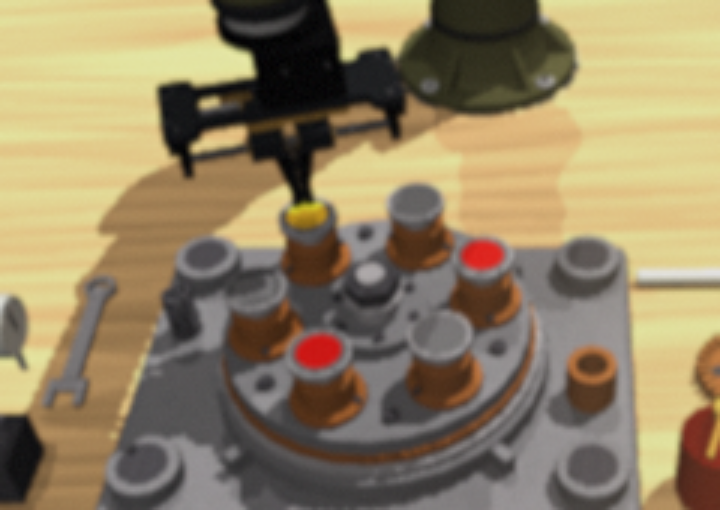

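The wrist view shows the fingers over the yellow plate, centred near column 255. The scene crop shows the tips just above the yellow spot. I'll descend slowly now.

Emit:
{"fn": "step_arm", "kwargs": {"increments": [0.3,0,0,0,0,0,0.4,0,0,0,0,0,0.4,0,0,0,0,0,0.3,0,0,0,0,0,0.2,0,0,0,0,0,0.2,0,0,0,0,0,0.1,0,0,0,0,0,0.1,0,0,0,0,0,0,0,0,0,0,0]}}

```text
time: 4.62
position: [0.4757, -0.1565, 0.1658]
tool_rot: [2.094, 0.252, -2.094]
ft_force: [-0.9, 0.4, 2.8]
grip_width: 0.009
```

Contact at about z=0.166 with 2.8 N. I'll press on in 1 mm steps.

Emit:
{"fn": "step_arm", "kwargs": {"increments": [0.1,0,0,0,0,0,0.1,0,0,0,0,0,0.1,0,0,0,0,0,0.1,0,0,0,0,0,0.1,0,0,0,0,0,0.1,0,0,0,0,0,0.1,0,0,0,0,0,0.1,0,0,0,0,0,0.1,0,0,0,0,0,0.1,0,0,0,0,0,0,0,0,0,0,0]}}

```text
time: 6.0
position: [0.4757, -0.1565, 0.1556]
tool_rot: [2.094, 0.252, -2.094]
ft_force: [-1.9, 0.5, 5.6]
grip_width: 0.005
```

Emit:
{"fn": "step_arm", "kwargs": {"increments": [0.1,0,0,0,0,0,0.1,0,0,0,0,0,0.1,0,0,0,0,0,0.05,0,0,0,0,0,0,0,0,0,0,0]}}

```text
time: 6.62
position: [0.4758, -0.1565, 0.1523]
tool_rot: [2.094, 0.252, -2.094]
ft_force: [-2.8, 0.9, 7.2]
grip_width: 0.008
```

Emit:
{"fn": "step_arm", "kwargs": {"increments": [0.05,0,0,0,0,0,0.05,0,0,0,0,0,0,0,0,0,0,0]}}

```text
time: 7.0
position: [0.4758, -0.1565, 0.1514]
tool_rot: [2.094, 0.252, -2.094]
ft_force: [-4.0, 0.4, 6.3]
grip_width: 0.009
```

Emit:
{"fn": "step_arm", "kwargs": {"increments": [0.05,0,0,0,0,0,0.03,0,0,0,0,0,0,0,0,0,0,0]}}

```text
time: 7.38
position: [0.4758, -0.1565, 0.1514]
tool_rot: [2.094, 0.252, -2.094]
ft_force: [-5.1, 1.2, 11.6]
grip_width: 0.007
```

The plate has stopped at z=0.1514 while the force rises to 11.6 N, so it's on the stop. I'll hold briefly, check with a picture, and then let it up slowly.

Emit:
{"fn": "step_arm", "kwargs": {"increments": [0,0,0,0,0,0,0,0,0,0,0,0,0,0,0,0,0,0,0,0,0,0,0,0,0,0,0,0,0,0]}}

```text
time: 8.0
position: [0.4758, -0.1565, 0.1514]
tool_rot: [2.094, 0.252, -2.094]
ft_force: [-4.9, 0.9, 11.6]
grip_width: 0.008
```

```bash
python3 - <<'E'
from h import *
s=ctrl.get_state(); print(s["position"],s["ft_force"])
im=snap("scene","s3.png"); cv2.imwrite("pics/s3c.png",cv2.resize(im[90:260,80:320,::-1],None,fx=3,fy=3))
E
```

```text
[ 0.47578662 -0.15651932  0.15139576] [-4.88580543  0.89192516 11.5900555 ]
```

View pics/s3c.png

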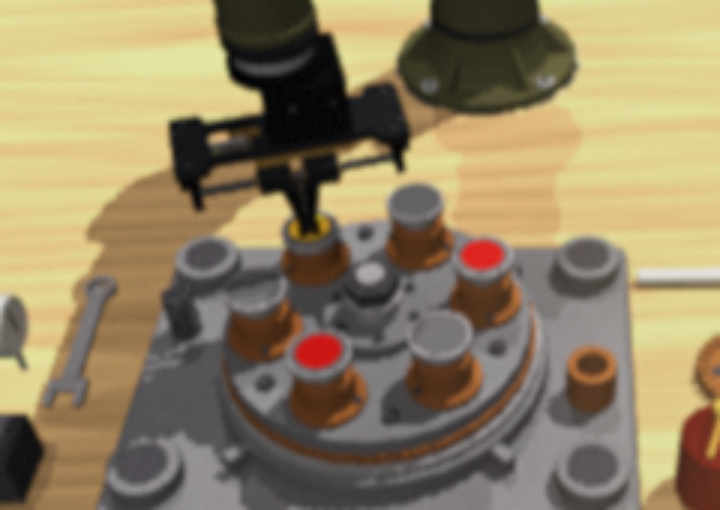

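The crop shows the yellow plate seated on its bush under the tips (~(308,228)) and the other lifters up. Now for the slow release.

Emit:
{"fn": "step_arm", "kwargs": {"increments": [-0.1,0,0,0,0,0,-0.1,0,0,0,0,0,-0.1,0,0,0,0,0,-0.1,0,0,0,0,0,-0.1,0,0,0,0,0,-0.1,0,0,0,0,0,-0.1,0,0,0,0,0,-0.1,0,0,0,0,0,-0.1,0,0,0,0,0,-0.1,0,0,0,0,0,-0.1,0,0,0,0,0,-0.1,0,0,0,0,0]}}

```text
time: 9.55
position: [0.4757, -0.1565, 0.1622]
tool_rot: [2.094, 0.252, -2.094]
ft_force: [-2.1, 0.4, 4.1]
grip_width: 0.004
```

Emit:
{"fn": "step_arm", "kwargs": {"increments": [-0.1,0,0,0,0,0,-0.1,0,0,0,0,0,-0.1,0,0,0,0,0,-0.1,0,0,0,0,0,-0.1,0,0,0,0,0,-0.1,0,0,0,0,0,-0.1,0,0,0,0,0,0,0,0,0,0,0]}}

```text
time: 10.55
position: [0.4758, -0.1565, 0.1692]
tool_rot: [2.094, 0.252, -2.094]
ft_force: [-0.6, -0.1, 0.0]
grip_width: 0.008
```

The contact force is gone at z=0.169, so the plate is up. I'll draw the hand up clear.

Emit:
{"fn": "step_arm", "kwargs": {"increments": [-1,0,0,0,0,0,-2,0,0,0,0,0,-3,0,0,0,0,0,-3,0,0,0,0,0,-3,0,0,0,0,0,-2,0,0,0,0,0,-1,0,0,0,0,0,0,0,0,0,0,0,0,0,0,0,0,0]}}

```text
time: 11.68
position: [0.4753, -0.1564, 0.3183]
tool_rot: [2.093, 0.253, -2.096]
ft_force: [-0.1, -0.3, -0.8]
grip_width: 0.002
```

```bash
python3 - <<'E'
from h import *
s=ctrl.get_state(); print(s["time"],s["position"],s["ft_force"],abs(s["qd"]).max())
for n in["scene","top"]:
    im=snap(n,n+"4.png"); o=cv2.imread("pics/%s0.png"%n)[:,:,::-1]
    h=cv2.cvtColor(im,cv2.COLOR_RGB2HSV); m=cv2.inRange(h,(22,130,120),(36,255,255))
    nn,l,st,c=cv2.connectedComponentsWithStats(m)
    for i in range(1,nn):
        if st[i,4]>15: print(n,c[i].round(1),st[i])
im=snap("wrist","w4.png")
E
```

```text
11.675 [ 0.47530536 -0.15638072  0.31832858] [-0.13621938 -0.34477165 -0.83848408] 0.0041207111444421796
scene [181.9 161.1] [175 157  14   9  97]
scene [329.4 181.4] [323 179  14   5  56]
scene [321.6 224.6] [318 223   8   5  24]
top [471.5  77.1] [451  73  42   9 300]
top [194.6 136.8] [192 124   7  28  56]
top [191.4 159.5] [189 154   6  10  40]
top [335.  218.2] [331 216   9   5  21]
top [176.3 260.3] [169 257  16   7  88]
```

View pics/scene4.png

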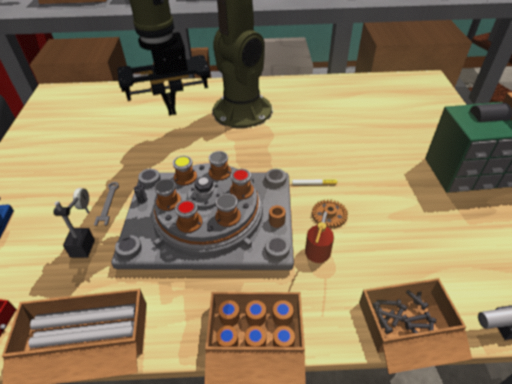

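View pics/w4.png

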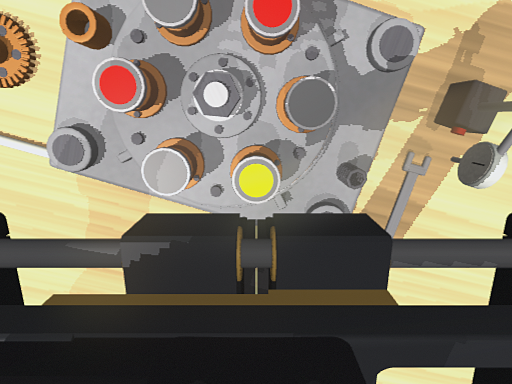

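The yellow spot is back at exactly its starting pixel in scene, (181.9,161.1). All the parts are in place and the hand is 15 cm above.

```bash
python3 -c "
from bench import ctrl
print(ctrl.close_job())"
```

```text
the job is handed in; nothing more can be done
None
```

I tried the yellow lifter once and handed the job in at about 12 s of the 32 s allowed; no verdict was reported.

- **Pressing:** With the fingers shut, I pressed the plate straight down in steps of 1 mm or less. The tips met it at about z = 0.166 m. It stopped at z = 0.1514 m, about 15 mm down, where pushing further only raised the force, to 11.6 N vertically. I held it there for about 0.6 s.
- **Release:** I let it rise at about 8 mm/s. The contact force had faded to zero by z = 0.169 m.
- **End state:** The fingertips are about 150 mm above the plate. In the scene camera the yellow spot is back at exactly its starting pixel. The other lifters are up, and the loose parts look unmoved by eye, with the pen cap and oil can within 0.5 px of where they started.

**What did not agree:**
- The wrist camera's network did not report the yellow plate, so there I used its colour.
- In the top view the hand hid most of the yellow spot at the end, so I could not check it there.
- A sideways force of up to 5 N built up while pressing, but the tips did not slip.

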